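# Find the plug whose latch has failed by feeling for play, and pull it

## Robot

A 6-joint arm with a two-finger parallel gripper is mounted at the origin on a cart in front of the work surface, level with it; the furniture and walls round the work are solid. World frame = base frame: x ahead of the robot, y to its left, z up, the work surface at z = 0. Lengths are in m, angles in rad, forces in N, time in s.
With the tool pointing down it reaches from about 0.35 to 0.85 m from the base axis. Payload 8.1 kg.
Tool frame: the origin (TCP) lies at the very end of the fingers, on their centre line; the grasp point (between the pads) lies 19 mm behind it; z points along the fingers, y is the direction in which the jaws open and shut (so a half turn about z gives the same grasp; the last joint's range is limited). The gripper opens to 85 mm and grips with 20 to 120 N. Pads are 22 mm wide; open, the fingers measure 114 mm over their backs; the gripper's body (76 mm by 85 mm) begins 54 mm behind the grasp point. The pads swing forward as they close: fully open they stand 13 mm farther back than shut.
Start: joints at [1.264, 0.13, 1.488, -0, 1.523, -0.085], TCP at [0.132, 0.585, 0.231] pointing down, gripper open.
Joint ranges: [-2.96, 2.96], [-0.89, 2.26], [0.02, 2.5], [-1.34, 4.48], [0, 2.73], [-2.66, 2.66]. Speed limits (rad/s): [2.39, 2.39, 2.79, 3.14, 3.14, 3.14].

## Interface

Orientations are given as a unit quaternion [w, x, y, z].
In Python, from plant import ctrl, eyes gives the robot as it stands. Calls block until the motion is done:
- ctrl.reach(position, orientation): joint-space move of the TCP to a pose.
- ctrl.move_l(position, rotation=None, rate=0.15, threshold=None): straight line of the TCP; rotation=None keeps the orientation; rate is the mean speed in m/s. With threshold (N) it stops when the force on the tool has changed by that much, and returns True; else False.
- ctrl.movej(angles): joint-space move.
- ctrl.command_gripper(opening, f_grip=None): opening from 0.0 (shut) to 1.0 (fully open); f_grip is the grip in N (None keeps the last); returns when the fingers have stopped.
- ctrl.dwell(seconds).
- ctrl.ik(position, orientation): joint angles nearest the present ones, or None.
- eyes.capture(name): name is "scene" or "side" or "wrist"; returns the picture (420x560x3 uint8, blue, green, red); there is no depth.
- eyes.get_calibration(name): a dict with "intrinsics" (3x3 intrinsics, pixels), "view" (4x4, takes a point from world to camera coordinates); the wrist camera has in their place "tool_from_camera" (4x4, takes a point from camera to tool coordinates, whose origin is the TCP and whose axes are the flange's). Camera axes: x right, y down, z forward; pixel columns grow to the right and rows downward; lengths in m; the calibration is good to about 2 mm. The wrist camera is an equidistant fisheye: a pixel r from the principal point sees the ray r / f radians off the axis. A picture is of the moment at which its call begins: read the wrist's pose just before it. get_calibration takes no time and is no camera call.
A pose or a line that the arm cannot do raises ctrl.Unreachable and nothing moves.
- ctrl.finish_job(): hands the job in, once; it reports no verdict.
Readings, each from a call of its own:
- ctrl.get_time_s(): time.
- ctrl.get_q(): joint angles.
- ctrl.get_joint_vel(): joint speeds.
- ctrl.get_joint_efforts(): joint torques, N m.
- ctrl.get_tcp_pos(): TCP position.
- ctrl.get_eef_rot(): TCP orientation.
- ctrl.get_ft_force(): force on the tool from outside, world axes, zero at the start.
- ctrl.get_ft_torque(): the same for the moment, N m.
- ctrl.get_grip_width(): opening from 0.0 (shut) to 1.0 (fully open).
Only numpy, scipy, OpenCV 4.12 (cv2) and the standard library are available. Lean on these libraries where they do the work, as an engineer would, in place of code of your own. Each camera call takes 0.05 s, during which the arm holds its last target. There are 200 camera calls.

## Task

Four push-pull plugs stand in the breakout box; three are latched and firm, but the latch of one socket has broken and its plug is loose and makes bad contact. Rock the plugs gently from side to side to feel which one has play, then draw that one straight out and set it down in the steel parts tray. Leave the firm plugs fully home, force nothing, and do not disturb the other things on the table.

Things in the scene. Friction and masses are not known exactly. Their poses are not given: they have to be found in the camera images.
- breakout_box: Grey enclosure 86 x 232 x 44 mm, fixed, with four sockets in a row along its long (y) axis at y = +81, +27, -27 and -81 mm; their square flanges, 38 mm wide, stand 3 mm proud: skirts rest 47 mm above its underside, where its origin lies (centre). Three sockets latch their plug: under 1 mm of side play. The broken one gives about 4.5 mm end to end and its plug lifts out freely. 4 N of side push suffices; 35 N on a socket harms it.
- parts_tray: Open steel tray, fixed, 100 mm (its x) by 140 mm (its y), rim 22 mm high, wall 3 mm, empty. Origin at the centre of its underside; inner floor at z = 3 mm.
- plug_a: One of four push-pull plugs, all alike: upright knurled aluminium barrel 24 mm across over a dark skirt 29 mm across and 4 mm thick. Origin on its axis at the underside of the skirt, z up along the barrel, whose top is at z = 47 mm; a shank reaches 20 mm down into the socket. About 70 g.
- plug_b: One of four push-pull plugs, all alike: upright knurled aluminium barrel 24 mm across over a dark skirt 29 mm across and 4 mm thick. Origin on its axis at the underside of the skirt, z up along the barrel, whose top is at z = 47 mm; a shank reaches 20 mm down into the socket. About 70 g.
- plug_c: One of four push-pull plugs, all alike: upright knurled aluminium barrel 24 mm across over a dark skirt 29 mm across and 4 mm thick. Origin on its axis at the underside of the skirt, z up along the barrel, whose top is at z = 47 mm; a shank reaches 20 mm down into the socket. About 70 g.
- plug_d: One of four push-pull plugs, all alike: upright knurled aluminium barrel 24 mm across over a dark skirt 29 mm across and 4 mm thick. Origin on its axis at the underside of the skirt, z up along the barrel, whose top is at z = 47 mm; a shank reaches 20 mm down into the socket. About 70 g.
- tube_rack: Bystander: blue rack with small tubes, 62 x 200 x 47 mm; origin at the centre of its underside.
- reagent_bottle: Bystander: bottle with black cap, 49 mm across, 94 mm tall; origin at the centre of its underside.
- spare_knob: Bystander: small knurled knob lying loose, 24 mm across, 16 mm tall; origin at the centre of its underside.
- forceps: Bystander: straight forceps lying on the table, 12 x 151 x 9 mm; origin at the middle of its underside.

How it is judged:
On the way, in this order (a step that is already met when the one before it is completed fails the run):
1. a plug has been rocked through its play: shifted more than 1.4 mm while still home in its socket (((distance of plug_a from where it was at the start of the episode above 0.0014 m and z of plug_a in the frame of breakout_box below 0.0485 m) or (distance of plug_b from where it was at the start of the episode above 0.0014 m and z of plug_b in the frame of breakout_box below 0.0485 m) or (distance of plug_c from where it was at the start of the episode above 0.0014 m and z of plug_c in the frame of breakout_box below 0.0485 m) or (distance of plug_d from where it was at the start of the episode above 0.0014 m and z of plug_d in the frame of breakout_box below 0.0485 m))), for 0.05 s.
2. one plug is clear of its socket, the others still home (((z of plug_a in the frame of breakout_box above 0.075 m and distance of each of plug_b, plug_c, plug_d from where it was at the start of the episode below 0.003 m and angle between each of plug_b, plug_c, plug_d's own z axis and vertical below 0.06 rad) or (z of plug_b in the frame of breakout_box above 0.075 m and distance of each of plug_a, plug_c, plug_d from where it was at the start of the episode below 0.003 m and angle between each of plug_a, plug_c, plug_d's own z axis and vertical below 0.06 rad) or (z of plug_c in the frame of breakout_box above 0.075 m and distance of each of plug_a, plug_b, plug_d from where it was at the start of the episode below 0.003 m and angle between each of plug_a, plug_b, plug_d's own z axis and vertical below 0.06 rad) or (z of plug_d in the frame of breakout_box above 0.075 m and distance of each of plug_a, plug_b, plug_c from where it was at the start of the episode below 0.003 m and angle between each of plug_a, plug_b, plug_c's own z axis and vertical below 0.06 rad))), for 0.1 s.
3. that plug is in the parts tray (((x of plug_a in the frame of parts_tray between -0.05 and 0.05 m and y of plug_a in the frame of parts_tray between -0.07 and 0.07 m and z of plug_a in the frame of parts_tray below 0.055 m) or (x of plug_b in the frame of parts_tray between -0.05 and 0.05 m and y of plug_b in the frame of parts_tray between -0.07 and 0.07 m and z of plug_b in the frame of parts_tray below 0.055 m) or (x of plug_c in the frame of parts_tray between -0.05 and 0.05 m and y of plug_c in the frame of parts_tray between -0.07 and 0.07 m and z of plug_c in the frame of parts_tray below 0.055 m) or (x of plug_d in the frame of parts_tray between -0.05 and 0.05 m and y of plug_d in the frame of parts_tray between -0.07 and 0.07 m and z of plug_d in the frame of parts_tray below 0.055 m))), for 0.2 s.
At the end, for the whole second after the job is handed in: One plug rests in the parts tray, skirt centre within the tray's outline and under 55 mm above its underside; the other three are home in their sockets, within 3 mm of where they were and upright within 0.06 rad (((x of plug_a in the frame of parts_tray between -0.05 and 0.05 m and y of plug_a in the frame of parts_tray between -0.07 and 0.07 m and z of plug_a in the frame of parts_tray below 0.055 m and linear speed of plug_a below 0.02 m/s and distance of each of plug_b, plug_c, plug_d from where it was at the start of the episode below 0.003 m and angle between each of plug_b, plug_c, plug_d's own z axis and vertical below 0.06 rad) or (x of plug_b in the frame of parts_tray between -0.05 and 0.05 m and y of plug_b in the frame of parts_tray between -0.07 and 0.07 m and z of plug_b in the frame of parts_tray below 0.055 m and linear speed of plug_b below 0.02 m/s and distance of each of plug_a, plug_c, plug_d from where it was at the start of the episode below 0.003 m and angle between each of plug_a, plug_c, plug_d's own z axis and vertical below 0.06 rad) or (x of plug_c in the frame of parts_tray between -0.05 and 0.05 m and y of plug_c in the frame of parts_tray between -0.07 and 0.07 m and z of plug_c in the frame of parts_tray below 0.055 m and linear speed of plug_c below 0.02 m/s and distance of each of plug_a, plug_b, plug_d from where it was at the start of the episode below 0.003 m and angle between each of plug_a, plug_b, plug_d's own z axis and vertical below 0.06 rad) or (x of plug_d in the frame of parts_tray between -0.05 and 0.05 m and y of plug_d in the frame of parts_tray between -0.07 and 0.07 m and z of plug_d in the frame of parts_tray below 0.055 m and linear speed of plug_d below 0.02 m/s and distance of each of plug_a, plug_b, plug_c from where it was at the start of the episode below 0.003 m and angle between each of plug_a, plug_b, plug_c's own z axis and vertical below 0.06 rad))); the robot touches nothing.
It fails at once if a plug or socket is forced: a socket is loaded with more than 35 N (contact force between any of socket_1, socket_2, socket_3, socket_4 and anything else above 35 N).
It fails at once if a plug is dropped into the tray instead of set down: it moves faster than 0.7 m/s there ((x of plug_a in the frame of parts_tray between -0.05 and 0.05 m and y of plug_a in the frame of parts_tray between -0.07 and 0.07 m and z of plug_a in the frame of parts_tray below 0.055 m and linear speed of plug_a above 0.7 m/s) or (x of plug_b in the frame of parts_tray between -0.05 and 0.05 m and y of plug_b in the frame of parts_tray between -0.07 and 0.07 m and z of plug_b in the frame of parts_tray below 0.055 m and linear speed of plug_b above 0.7 m/s) or (x of plug_c in the frame of parts_tray between -0.05 and 0.05 m and y of plug_c in the frame of parts_tray between -0.07 and 0.07 m and z of plug_c in the frame of parts_tray below 0.055 m and linear speed of plug_c above 0.7 m/s) or (x of plug_d in the frame of parts_tray between -0.05 and 0.05 m and y of plug_d in the frame of parts_tray between -0.07 and 0.07 m and z of plug_d in the frame of parts_tray below 0.055 m and linear speed of plug_d above 0.7 m/s)).
It fails at once if a bystander is shifted more than 25 mm (distance of any of tube_rack, reagent_bottle, spare_knob, forceps from where it was at the start of the episode above 0.025 m).
It also fails if it takes over 64 s, if anything falls off the work surface, if the arm or the gripper's body presses on something with over 40 N, if the wrist force passes 120 N, or if a joint passes its speed limit or range.

## Working session

There is one attempt and no reset: what is moved stays moved. The work goes in short steps, each a Python script; the robot and the scene stay as the last script left them, time stands still between calls to the robot, and variables do not carry over. Pictures are saved under pics/ and viewed, about 8 in all and at most 12, crops included, and the job is handed in when it is done.

```bash
mkdir -p pics; ls; python3 - <<'E'
from plant import ctrl, eyes
import cv2, numpy as np
np.set_printoptions(precision=4,suppress=True)
a=eyes.capture("scene"); b=eyes.capture("side"); c=eyes.capture("wrist")
for n,i in zip(("scene","side","wrist"),(a,b,c)):
    cv2.imwrite(f"pics/{n}0.png",i); print(n,eyes.get_calibration(n))
print(ctrl.get_tcp_pos(),ctrl.get_eef_rot(),ctrl.get_time_s(),ctrl.get_grip_width())
E
```

```text
pics
scene {'intrinsics': array([[471.9732,   0.    , 274.2325],
       [  0.    , 471.9732, 213.5433],
       [  0.    ,   0.    ,   1.    ]]), 'view': array([[-0.6986, -0.7151,  0.0251,  0.2614],
       [-0.326 ,  0.2869, -0.9008,  0.3078],
       [ 0.6369, -0.6374, -0.4336,  0.4233],
       [ 0.    ,  0.    ,  0.    ,  1.    ]])}
side {'intrinsics': array([[504.802 ,   0.    , 281.9499],
       [  0.    , 504.802 , 211.964 ],
       [  0.    ,   0.    ,   1.    ]]), 'view': array([[ 0.8652, -0.5014, -0.0092, -0.6279],
       [-0.2139, -0.3523, -0.9111,  0.1091],
       [ 0.4536,  0.7902, -0.4121,  0.8629],
       [ 0.    ,  0.    ,  0.    ,  1.    ]])}
wrist {'intrinsics': array([[325.1923,   0.    , 279.4956],
       [  0.    , 325.1923, 209.1523],
       [  0.    ,   0.    ,   1.    ]]), 'tool_from_camera': array([[-0.0007, -0.9468, -0.3218,  0.0831],
       [ 1.    , -0.0009,  0.0005,  0.0001],
       [-0.0007, -0.3218,  0.9468, -0.1415],
       [ 0.    ,  0.    ,  0.    ,  1.    ]])}
[0.1318 0.5849 0.2305] [-0.0001  0.1107  0.9939 -0.0007] 0.15 0.9958430308840336
```

View pics/scene0.png

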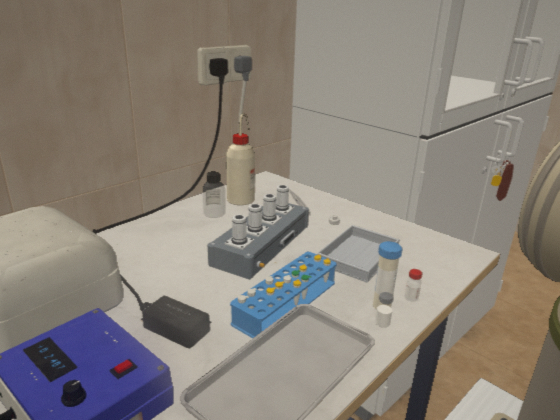

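View pics/side0.png

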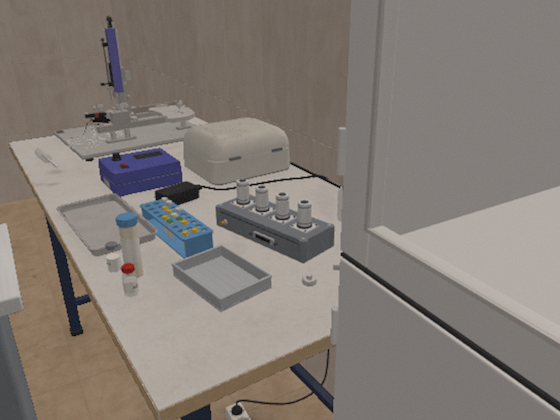

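The scene view shows four plugs on the box at (239,229), (255,216), (270,206) and (283,197), with the small tray at (360,250). In the side view the plugs are at (243,192), (262,198), (282,206) and (305,214), with the tray at (221,276). I'll triangulate roughly, then refine with wrist views.

```bash
cat > h.py <<'E'
import numpy as np, cv2
from plant import ctrl, eyes
from scipy.spatial.transform import Rotation as R
np.set_printoptions(precision=4,suppress=True)
def ray(name,uv,pose=None):
    c=eyes.get_calibration(name);K=c["intrinsics"];u,v=uv
    x,y=(u-K[0,2])/K[0,0],(v-K[1,2])/K[1,1]
    if name=="wrist":
        t=np.hypot(x,y);d=np.array([x,y,0])/max(t,1e-9)*np.sin(t);d[2]=np.cos(t)
        T=c["tool_from_camera"];W=pose[1]
        return pose[0]+W@T[:3,3], W@T[:3,:3]@d
    V=c["view"];r=V[:3,:3]
    d=r.T@np.array([x,y,1]);return -r.T@V[:3,3], d/np.linalg.norm(d)
def tri(rays):
    A=np.zeros((3,3));b=np.zeros(3)
    for o,d in rays: P=np.eye(3)-np.outer(d,d);A+=P;b+=P@o
    X=np.linalg.solve(A,b);return X,[np.linalg.norm((np.eye(3)-np.outer(d,d))@(X-o)) for o,d in rays]
def onz(r,z): o,d=r;return o+d*(z-o[2])/d[2]
def pose():
    q=np.array(ctrl.get_eef_rot());return np.array(ctrl.get_tcp_pos()),R.from_quat(q[[1,2,3,0]]).as_matrix()
def quat(yaw): # tool down, tool y (jaw axis) at yaw+90deg: x axis at yaw
    q=(R.from_euler('z',yaw)*R.from_euler('x',np.pi)).as_quat();return q[[3,0,1,2]]
def project(X,pose):
    c=eyes.get_calibration("wrist");K=c["intrinsics"];T=c["tool_from_camera"]
    p=T[:3,:3].T@(pose[1].T@(np.asarray(X)-pose[0])-T[:3,3])
    t=np.arctan2(np.hypot(p[0],p[1]),p[2]);k=t/np.hypot(p[0],p[1])
    return np.array([K[0,2]+K[0,0]*k*p[0],K[1,2]+K[1,1]*k*p[1]])
E
python3 - <<'E'
from h import *
S=[(239,229),(255,216),(270,206),(283,197)];D=[(243,192),(262,198),(282,206),(305,214)]
for s,d in zip(S,D): print(tri([ray("scene",s),ray("side",d)]))
for s,d in [((360,250),(221,276)),]: print(onz(ray("scene",s),.01),onz(ray("side",d),.01))
for s,d in zip(((375,231),(399,241),(358,276),(321,257)),((222,250),(269,287),(221,301),(175,271))): print(tri([ray("scene",s),ray("side",d)]))
print("knob",onz(ray("scene",(335,220)),.008),onz(ray("side",(309,281)),.008))
print("tube",onz(ray("side",(132,275)),0),tri([ray("scene",(390,248)),ray("side",(127,219))]))
a=cv2.imread("pics/scene0.png")[170:300,190:420];b=cv2.imread("pics/side0.png")[165:310,160:345]
a=cv2.resize(a,None,fx=3.4,fy=3.4,interpolation=2);b=cv2.resize(b,(400,313))
cv2.imwrite("pics/crop.png",a)
E
```

```text
(array([ 0.5744, -0.1068,  0.0699]), [np.float64(0.00013767801312361978), np.float64(0.00013767801312347514)])
(array([ 0.5899, -0.1589,  0.0724]), [np.float64(0.00015388543566330308), np.float64(0.0001538854356632935)])
(array([ 0.6043, -0.211 ,  0.0718]), [np.float64(0.00014319621813243502), np.float64(0.00014319621813242483)])
(array([ 0.6213, -0.2634,  0.0709]), [np.float64(0.0007729633244249834), np.float64(0.0007729633244251033)])
[ 0.4453 -0.2956  0.01  ] [ 0.4437 -0.2859  0.01  ]
(array([ 0.433 , -0.3055,  0.0616]), [np.float64(0.010452743337244602), np.float64(0.010452743337244587)])
(array([ 0.4491, -0.3982,  0.0198]), [np.float64(0.0320120475293969), np.float64(0.032012047529396806)])
(array([ 0.4387, -0.2865, -0.0391]), [np.float64(0.0020878975703694518), np.float64(0.0020878975703694396)])
(array([ 0.4222, -0.1924,  0.0128]), [np.float64(0.0373729979528572), np.float64(0.03737299795285727)])
knob [ 0.5603 -0.3631  0.008 ] [ 0.5617 -0.3709  0.008 ]
tube [ 0.321  -0.1896  0.    ] (array([ 0.3261, -0.1922,  0.1051]), [np.float64(3.827139731717295e-05), np.float64(3.8271397317076436e-05)])
```

View pics/wrist0.png

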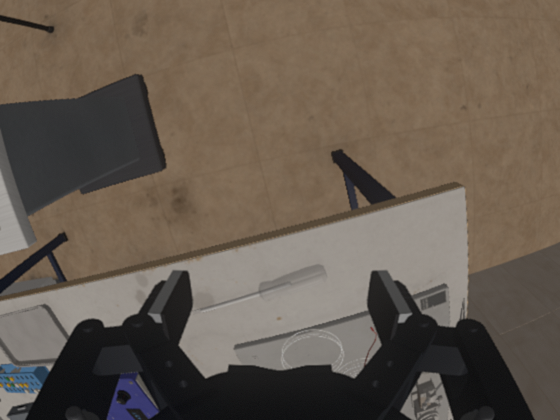

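```bash
python3 - <<'E'
from h import *
for n,s in dict(washbase=(240,203),blackbottle=(213,215),forceps=(300,205),fridgebase=(400,235)).items(): print(n,onz(ray("scene",s),0))
print("creamfrontbase",onz(ray("side",(225,178)),0),onz(ray("side",(288,165)),0),"top",onz(ray("side",(236,122)),.15))
print("tube tri wash top none; scene ray at x:",ray("scene",(240,137)))
b=onz(ray("scene",(240,203)),0);o,d=ray("scene",(240,137));t=np.dot((b-o)[:2],d[:2])/np.dot(d[:2],d[:2]);print("wash top",o+t*d)
yaw=0.293+np.pi/2
u=np.array([-np.sin(.293),np.cos(.293),0]); C=np.array([.5975,-.185,0])
p=np.array([.22,.5,.36]);print(ctrl.ik(p,quat(2.9)),ctrl.ik(C+[0,0,.36],quat(yaw)),ctrl.ik(C+[0,0,.26],quat(yaw)))
E
```

```text
washbase [ 0.7734 -0.2792  0.    ]
blackbottle [ 0.7641 -0.1935  0.    ]
forceps [ 0.6738 -0.3761  0.    ]
fridgebase [ 0.4366 -0.4229  0.    ]
creamfrontbase [0.6508 0.1598 0.    ] [0.8389 0.1626 0.    ] top [0.6716 0.1221 0.15  ]
tube tri wash top none; scene ray at x: (array([0.0133, 0.3684, 0.4543]), array([ 0.7291, -0.6224, -0.2849]))
wash top [ 0.7728 -0.2799  0.1575]
[ 1.0624 -0.0316  1.4237  0.      1.7496 -0.2668] [-0.3822  0.1861  1.1947  0.      1.7607 -0.6752] [-0.3822  0.1891  1.3713  0.      1.5812 -0.6752]
```

```bash
python3 - <<'E'
from h import *
yaw=0.293+np.pi/2
u=np.array([-np.sin(.293),np.cos(.293),0]); C=np.array([.5975,-.185,0])
ctrl.reach([.22,.5,.36],quat(2.9))
ctrl.reach(C+[0,0,.36],quat(yaw))
ctrl.command_gripper(.5)
P=[]
for k,p in enumerate([C+[0,0,.26], C+[-.08,0,.26]]):
    ctrl.move_l(p,rate=.2);ctrl.dwell(.15); P.append(pose()); i=eyes.capture("wrist"); cv2.imwrite(f"pics/w{k+1}.png",i)
np.savez("poses.npz",p=[a for a,_ in P],r=[b for _,b in P])
print(P,ctrl.get_time_s(),ctrl.get_grip_width())
a=[cv2.imread(f"pics/w{k}.png") for k in (1,2)]
cv2.imwrite("pics/w12.png",cv2.resize(np.vstack([a[0][:, :],a[1][:, :]]),(400,600)))
E
```

```text
[(array([ 0.5986, -0.1854,  0.2626]), array([[-0.2888,  0.9574,  0.0037],
       [ 0.9574,  0.2888, -0.0014],
       [-0.0024,  0.0031, -1.    ]])), (array([ 0.5184, -0.185 ,  0.2602]), array([[-0.2892,  0.9573,  0.0006],
       [ 0.9573,  0.2892, -0.0001],
       [-0.0003,  0.0006, -1.    ]]))] 5.7417 0.4989540542695514
```

View pics/w1.png

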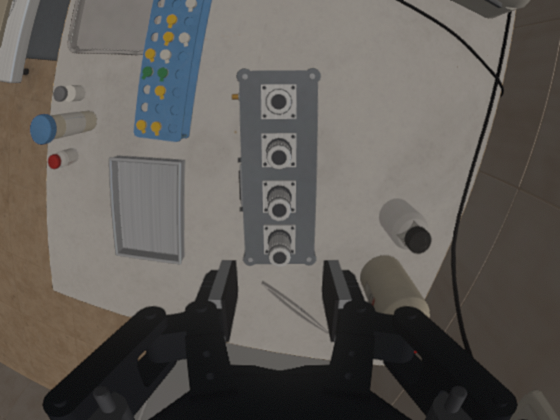

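View pics/w2.png

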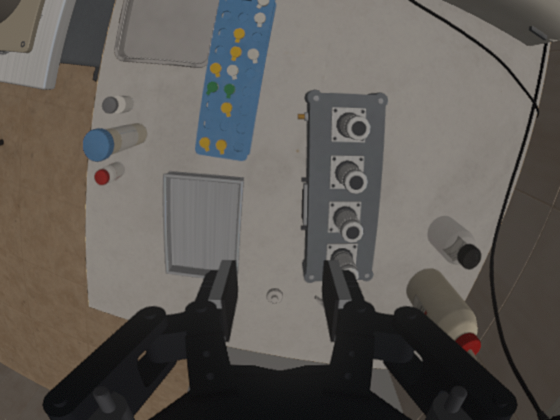

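Wrist view 1 shows the plug tops near (279,101), (279,156), (279,208) and (280,256), with the tray corners from about (111,157) to (183,262). View 2 shows the tops near (357,127), (354,182), (351,232) and (345,272). Next I'll fit the circles and triangulate.

```bash
python3 - <<'E'
from h import *
z=np.load("poses.npz");Ps=list(zip(z["p"],z["r"]))
G=[[(279,101),(279,156),(279,208),(280,256)],[(357,127),(354,182),(351,232),(346,268)]]
C=[]
vis=[]
for k in (0,1):
    im=cv2.imread(f"pics/w{k+1}.png");g=cv2.cvtColor(im,cv2.COLOR_BGR2GRAY);row=[]
    for (u,v) in G[k]:
        s=24;f=6;roi=cv2.resize(g[v-s:v+s,u-s:u+s],None,fx=f,fy=f,interpolation=cv2.INTER_CUBIC)
        c=cv2.HoughCircles(cv2.GaussianBlur(roi,(0,0),3),cv2.HOUGH_GRADIENT,1.5,200,param1=80,param2=12,minRadius=8*f,maxRadius=15*f)
        o=cv2.cvtColor(roi,cv2.COLOR_GRAY2BGR)
        if c is not None:
            x,y,r=c[0,0];row.append((x/f+u-s-.4,y/f+v-s-.4));cv2.circle(o,(int(x),int(y)),int(r),(0,0,255),1);print(k,row[-1],r/f)
        else: row.append(None)
        vis.append(cv2.resize(o,(200,200)))
    C.append(row)
cv2.imwrite("pics/circ.png",np.vstack([np.hstack(vis[:4]),np.hstack(vis[4:])]))
for a,b in zip(*C):
    if a and b:print(tri([ray("wrist",a,Ps[0]),ray("wrist",b,Ps[1])]))
    if a:print("  z.094:",onz(ray("wrist",a,Ps[0]),.094),onz(ray("wrist",b,Ps[1]),.094) if b else '')
print("tray rim")
T=[[(111,157),(184,159),(182,263),(116,249)],[(165,174),(243,177),(239,275),(166,272)]]
for k in (0,1):
    im=cv2.imread(f"pics/w{k+1}.png")
    print([onz(ray("wrist",t,Ps[k]),.022) for t in T[k]])
E
```

```text
0 (np.float32(277.725), np.float32(100.225)) 8.625
0 (np.float32(277.725), np.float32(157.475)) 8.224999
0 (np.float32(277.975), np.float32(209.475)) 8.125
1 (np.float32(348.725), np.float32(124.725)) 12.675
1 (np.float32(354.225), np.float32(181.725)) 8.625
1 (np.float32(350.475), np.float32(230.475)) 8.925
1 (np.float32(341.975), np.float32(259.475)) 11.974999
(array([ 0.5726, -0.1047,  0.0515]), [np.float64(0.0005776689218076749), np.float64(0.0005776689218076374)])
  z.094: [ 0.5728 -0.1043  0.094 ] [ 0.5631 -0.1052  0.094 ]
(array([ 0.5889, -0.1578,  0.0882]), [np.float64(0.0001888205229339373), np.float64(0.00018882052293388063)])
  z.094: [ 0.5886 -0.157   0.094 ] [ 0.5871 -0.1566  0.094 ]
(array([ 0.6048, -0.2097,  0.0862]), [np.float64(0.000510264013373938), np.float64(0.0005102640133739278)])
  z.094: [ 0.6041 -0.2077  0.094 ] [ 0.602  -0.2066  0.094 ]
tray rim
[array([ 0.3825, -0.2248,  0.022 ]), array([ 0.4823, -0.202 ,  0.022 ]), array([ 0.507 , -0.3437,  0.022 ]), array([ 0.4062, -0.3553,  0.022 ])]
[array([ 0.3818, -0.2258,  0.022 ]), array([ 0.4778, -0.2025,  0.022 ]), array([ 0.5063, -0.3348,  0.022 ]), array([ 0.4062, -0.3638,  0.022 ])]
```

View pics/circ.png

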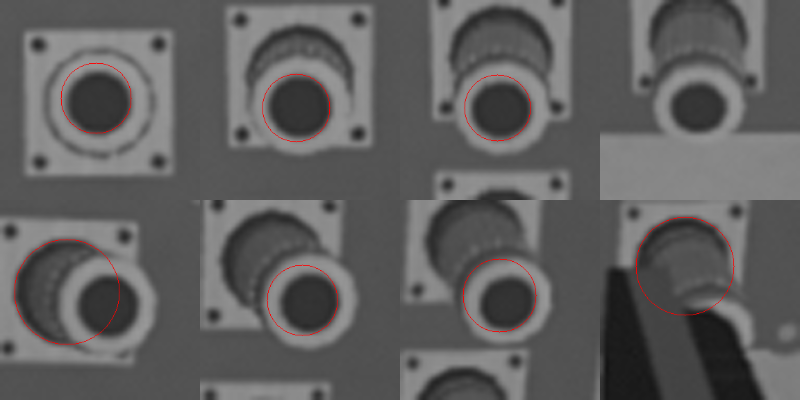

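The crops show the dark round top recess clearly in seven of the eight; a finger hides one. Hough locked onto edges, so I'll use the centroid of the recess instead.

```bash
python3 - <<'E'
from h import *
z=np.load("poses.npz");Ps=list(zip(z["p"],z["r"]))
G=[[(279,101),(279,158),(279,210),(279,258)],[(359,128),(356,183),(352,232)]]
C=[]
for k in (0,1):
    g=cv2.cvtColor(cv2.imread(f"pics/w{k+1}.png"),cv2.COLOR_BGR2GRAY);row=[]
    for u,v in G[k]:
        roi=cv2.resize(g[v-12:v+13,u-12:u+13],None,fx=8,fy=8,interpolation=cv2.INTER_CUBIC)
        m=(roi<(int(g[v-2:v+3,u-2:u+3].mean())+25)).astype(np.uint8)
        n,L,st,ce=cv2.connectedComponentsWithStats(m);l=L[100,100]
        row.append(((ce[l][0]+.5)/8-.5+u-12,(ce[l][1]+.5)/8-.5+v-12));print(k,row[-1],st[l][2:4]/8,st[l][4]/64)
    C.append(row)
S=[]
for a,b in zip(*C): print(tri([ray("wrist",a,Ps[0]),ray("wrist",b,Ps[1])]))
for k in (0,1):
    print([onz(ray("wrist",a,Ps[k]),.094) for a in C[k]])
# flange squares and tray by masks
im=cv2.imread("pics/w1.png");print(im[101,265],im[101,250],im[205,145],im[165,112],im[300,200-70],im[200,300])
E
```

```text
0 (np.float64(278.2309694750856), np.float64(101.28779954355268)) [14.5   14.375] 164.3125
0 (np.float64(278.511421288543), np.float64(157.19932149541916)) [14.5   13.875] 158.609375
0 (np.float64(278.82854202157864), np.float64(209.90554372515615)) [13.75  12.625] 137.578125
0 (np.float64(279.13578609327004), np.float64(257.45715233175093)) [12.625 11.25 ] 111.90625
1 (np.float64(358.51805185829835), np.float64(128.03279538241014)) [13.75  14.125] 152.609375
1 (np.float64(355.8941016713092), np.float64(182.26362813370474)) [13.5   13.375] 140.234375
1 (np.float64(352.30504751366834), np.float64(232.32906469669356)) [12.625 12.125] 120.03125
(array([ 0.5735, -0.1051,  0.093 ]), [np.float64(2.2843444249674087e-05), np.float64(2.2843444249684773e-05)])
(array([ 0.5893, -0.1568,  0.0928]), [np.float64(4.630482427542332e-05), np.float64(4.6304824275372095e-05)])
(array([ 0.6051, -0.2084,  0.0926]), [np.float64(7.148138470102809e-05), np.float64(7.148138470106803e-05)])
[array([ 0.5735, -0.1051,  0.094 ]), array([ 0.5893, -0.1565,  0.094 ]), array([ 0.605 , -0.2079,  0.094 ]), array([ 0.6208, -0.2593,  0.094 ])]
[array([ 0.5733, -0.1051,  0.094 ]), array([ 0.589 , -0.1566,  0.094 ]), array([ 0.6047, -0.208 ,  0.094 ])]
[111 113 115] [87 85 84] [118 118 120] [94 95 95] [125 132 137] [84 83 81]
```

```bash
cat > rock.py <<'E'
from h import *
yb=.2975; Q=quat(yb+np.pi/2); bx=np.array([np.cos(yb),np.sin(yb),0]); by=np.array([-np.sin(yb),np.cos(yb),0])
PL=[np.array([x,y,0]) for x,y in ((.5734,-.1051),(.5892,-.1565),(.6049,-.2079),(.6206,-.2593))]
def rock(i,z=.058):
    c=PL[i]; ctrl.move_l(c+[0,0,.135],Q,rate=.15)
    if ctrl.move_l(c+[0,0,z],Q,rate=.08,threshold=6): print("blocked",ctrl.get_tcp_pos(),ctrl.get_ft_force()); return
    out=[]
    for s in (1,-1):
        hit=ctrl.move_l(c+s*.013*bx+[0,0,z],Q,rate=.012,threshold=5)
        p=np.array(ctrl.get_tcp_pos());f=np.array(ctrl.get_ft_force());out.append((p-c)@bx); print(i,s,hit,"x %.4f"%out[-1],"F",f@bx,f)
    ctrl.move_l(c+[0,0,z],Q,rate=.03)
    print("span %.4f mid %.4f"%(out[0]-out[1],sum(out)/2),"t",ctrl.get_time_s())
E
python3 - <<'E'
from rock import *
ctrl.move_l(PL[0]+[0,0,.2],Q,rate=.2)
ctrl.command_gripper(.4); print(ctrl.get_grip_width())
rock(0); ctrl.move_l(PL[0]+[0,0,.135],rate=.15)
E
```

```text
0.3999727743737891
0 1 True x 0.0057 F -0.910215182155669 [-1.0447  0.3021 -0.4184]
0 -1 True x -0.0059 F 2.383939984205322 [2.2688 0.7328 1.9585]
span 0.0117 mid -0.0001 t 10.425
```

```bash
python3 - <<'E'
from rock import *
for i in (1,2,3):
    rock(i); ctrl.move_l(PL[i]+[0,0,.135],rate=.15)
E
```

```text
1 1 True x 0.0058 F -0.4426925406606223 [-0.4163 -0.1525  0.971 ]
1 -1 True x -0.0059 F 3.4777265515274314 [3.2778 1.1733 1.9747]
span 0.0117 mid -0.0001 t 14.725
2 1 True x 0.0058 F -1.3604651273505213 [-1.2793 -0.4687  0.2452]
2 -1 True x -0.0058 F 3.095786331721121 [2.9661 0.8868 1.9478]
span 0.0116 mid -0.0000 t 19.025
3 1 True x 0.0086 F -1.0994887913689506 [-0.9176 -0.758   0.6154]
3 -1 True x -0.0087 F 1.6537397990537501 [1.7295 0.0009 1.2649]
span 0.0172 mid -0.0000 t 23.8667
```

Plug 4 (the -y end) shows 17.2 mm of span against 11.7 mm for the other three, so it is the loose one. I'll grip it and lift.

```bash
python3 - <<'E'
from rock import *
c=PL[3]
ctrl.move_l(c+[0,0,.058],Q,rate=.08)
ctrl.command_gripper(0.0,f_grip=30); print("w",ctrl.get_grip_width(),ctrl.get_ft_force(),ctrl.get_tcp_pos())
print(ctrl.move_l(c+[0,0,.095],Q,rate=.03,threshold=8),ctrl.get_tcp_pos(),ctrl.get_ft_force(),ctrl.get_grip_width())
E
```

```text
w 0.27461963119789695 [ 0.7134 -0.2836  3.3652] [ 0.6213 -0.2597  0.0592]
False [ 0.6204 -0.2592  0.0946] [ 0.2865  0.1302 -0.244 ] 0.2694901443456579
```

```bash
python3 - <<'E'
from rock import *
c=PL[3]
ctrl.move_l(c+[0,0,.17],Q,rate=.12); ctrl.dwell(.2)
cv2.imwrite("pics/lift.png",np.hstack([eyes.capture("scene")[100:300,150:430],eyes.capture("side")[120:320,150:430]]))
print(ctrl.get_ft_force(),ctrl.get_grip_width(),ctrl.get_time_s())
E
```

```text
[-0.4781 -0.2033 -1.0674] 0.27224907859793707 28.3417
```

View pics/lift.png

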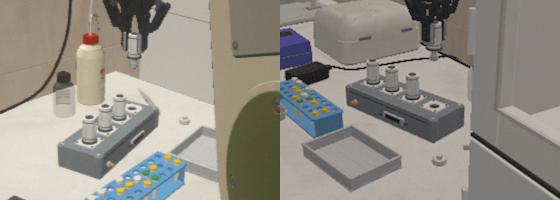

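The lift picture shows the plug in the jaws at (134,50), the three other plugs standing on the box and the fourth socket empty. I'll set it in the tray.

```bash
python3 - <<'E'
from rock import *
t=np.array([.444,-.2817,0])
ctrl.move_l(t+[0,0,.17],Q,rate=.12)
ctrl.move_l(t+[0,0,.06],Q,rate=.1)
print(ctrl.move_l(t+[0,0,.030],Q,rate=.015,threshold=3),ctrl.get_tcp_pos(),ctrl.get_ft_force())
ctrl.command_gripper(.36); ctrl.dwell(.3)
print(ctrl.get_grip_width(),ctrl.get_ft_force())
ctrl.move_l(t+[0,0,.2],rate=.07)
ctrl.move_l(t+[0,.10,.26],rate=.2); ctrl.dwell(.3)
cv2.imwrite("pics/end.png",np.hstack([eyes.capture("scene")[100:300,150:430],eyes.capture("side")[120:320,150:430]]))
P=pose(); cv2.imwrite("pics/endw.png",eyes.capture("wrist"));np.savez("pe.npz",p=P[0],r=P[1])
print(ctrl.get_time_s())
E
```

```text
True [ 0.444  -0.2817  0.0351] [-0.2834  0.5004  5.4101]
0.3616373004741337 [-0.0815 -0.2524 -0.0134]
36.95
```

View pics/endw.png

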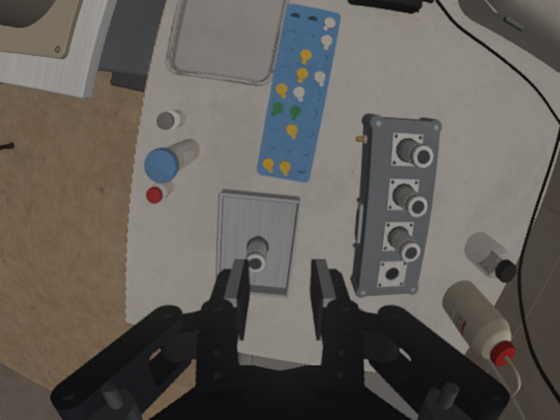

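View pics/end.png

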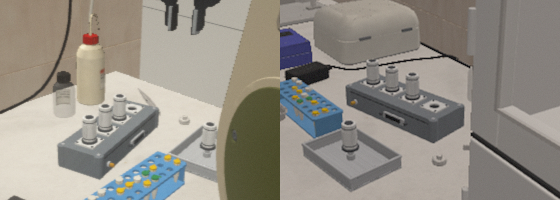

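The plug stands upright in the tray (wrist view (257,262)), and three plugs stand on the box at (423,157), (417,207) and (408,251). One numeric check of these before I hand in.

```bash
python3 - <<'E'
from h import *
z=np.load("pe.npz");P=(z["p"],z["r"])
g=cv2.cvtColor(cv2.imread("pics/endw.png"),cv2.COLOR_BGR2GRAY)
for (u,v),h in zip([(423,157),(417,207),(408,252),(257,262)],(.094,.094,.094,.070)):
    roi=cv2.resize(g[v-10:v+11,u-10:u+11],None,fx=8,fy=8,interpolation=cv2.INTER_CUBIC)
    m=(roi<int(g[v-1:v+2,u-1:u+2].mean())+25).astype(np.uint8)
    n,L,st,ce=cv2.connectedComponentsWithStats(m);l=L[84,84]
    c=((ce[l][0]+.5)/8-.5+u-10,(ce[l][1]+.5)/8-.5+v-10);print(c,st[l][4]/64,onz(ray("wrist",c,P),h))
ctrl.finish_job();print(ctrl.get_time_s())
E
```

```text
(np.float64(423.11518341513823), np.float64(156.57478687677602)) 120.96875 [ 0.5725 -0.1053  0.094 ]
(np.float64(417.6073275862069), np.float64(206.6849504768892)) 106.484375 [ 0.5882 -0.1566  0.094 ]
(np.float64(410.6464310706788), np.float64(252.58732067879635)) 89.3125 [ 0.604  -0.2081  0.094 ]
(np.float64(253.04701145424627), np.float64(263.87795057587647)) 123.453125 [ 0.442  -0.2824  0.07  ]
the job is handed in; nothing more can be done
the job is handed in; nothing more can be done
```

The loose plug is out of the box and standing upright in the parts tray, and I handed the job in. The clock read 37 s of the allowed 64 s at my last reading.

- **Finding it:** I rocked all four plugs with about 5 N of side push. The plug at the -y end of the box moved through 17.2 mm of jaw travel, against 11.6–11.7 mm for the other three. That is about 5.5 mm of extra play, a little more than the 4.5 mm expected.
- **Moving it:** I gripped it at 30 N and lifted it straight out; an 8 N stop set on the first 37 mm of the lift never tripped. I lowered it until it touched the tray floor (about 5 N), then released it.
- **Last checks:** The final wrist view put the three firm plugs within about 1 mm of where they started, which is within the 2 mm calibration. I did not measure their tilt, but they look upright. The set-down plug was 2 mm from the tray centre I aimed for.
- **Bystanders:** They looked unmoved in the last pictures, but I did not measure them.

No check failed. The plug top heights I measured from two views (92.6–93.0 mm on three plugs) agree with the stated 94 mm. I could not triangulate the fourth plug because a finger hid it in one view, so its position comes from one view at the stated height.

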